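# Unbolt a sprung spindle guard and hold it open at 50 degrees

## Robot

A 6-joint arm with a two-finger parallel gripper is mounted at the origin on a cart in front of the work surface, level with it; the furniture and walls round the work are solid. World frame = base frame: x ahead of the robot, y to its left, z up, the work surface at z = 0. Lengths are in m, angles in rad, forces in N, time in s.
With the tool pointing down it reaches from about 0.325 to 0.775 m from the base axis. Payload 5.5 kg.
Tool frame: the origin (TCP) lies between the finger pads; the fingertips stand 8 mm ahead of it and the grasp point (between the pads) lies 11 mm behind it (tcp_to_tips is the distance from the TCP to the fingertips, in m); z points along the fingers, y is the line along which they close (so a half turn about z gives the same grasp; the last joint's range is limited). The gripper opens to 88 mm and grips with 3 to 60 N. Pads are 20 mm wide; open, the fingers measure 115 mm over their backs; the gripper's body (75 mm by 178 mm) begins 61 mm behind the grasp point.
Start: joints at [-1.318, 0.091, 1.231, -0, 1.82, -0.057], TCP at [0.183, -0.571, 0.231] pointing down, gripper open.
Joint ranges: [-2.87, 2.87], [-0.86, 2.18], [0.17, 2.46], [-1.51, 4.65], [0.06, 2.69], [-2.65, 2.65]. Speed limits (rad/s): [2.57, 2.57, 3.01, 3.14, 3.14, 3.14].

## Interface

Orientations are given as a unit quaternion [w, x, y, z].
In Python, from bench import * gives the robot as it stands. Calls block until the motion is done:
- move_to(position, orientation): joint-space move of the TCP to a pose.
- move_l(position, speed=0.15, orientation=None): straight line of the TCP; orientation=None keeps the orientation; speed is the mean speed in m/s.
- movej(angles): joint-space move.
- gripper_open() and close(): open the fingers fully, or close them until they stop; the grip force is fixed at half the most.
- hold(seconds).
- inverse_kinematics(position, orientation): joint angles nearest the present ones, or None.
- state(): the state.
- get_image(name): name is "scene" or "top" or "wrist"; returns a dict with "frame" (480x640x3 uint8, blue, green, red), "depth" (480x640 float32, m along the optical axis (not along the pixel's ray), 0 where there is no reading), "camera_matrix" (3x3 intrinsics, pixels), "k1" (the pictures are not rectified: a ray, as slopes to the right and down, at radius r is drawn at 1 + k1 r^2 times it, then the intrinsics apply), "view" (4x4, takes a point from world to camera coordinates). Camera axes: x right, y up, looking along -z (the intrinsics and any distortion apply to the point x, -y, -z); pixel columns grow to the right and rows downward; lengths in m; the calibration is good to about 2 mm. A picture is of the moment at which its call begins.
A pose or a line that the arm cannot do raises IKError and nothing moves.
- job_done(): hands the job in; it is judged then, once.
The state is a dict: "time": time; "joint_pos": joint angles; "dq": joint speeds; "joint_torque": joint torques, N m; "ee_pos": TCP position; "ee_rot": TCP orientation; "ft_force": force on the tool from outside, world axes, zero at the start; "moment": the same for the moment, N m; "finger_gap": finger opening in m; "finger_force": force on a finger pad.
Only numpy, scipy, OpenCV 4.12 (cv2) and the standard library are available. Lean on these libraries where they do the work, as an engineer would, in place of code of your own. Each camera call takes 0.05 s, during which the arm holds its last target. There are 200 camera calls.

## Task

Free the slatted guard of the small spindle fixture on the bench: push its locking bolt by the knob, away from the robot, until it clicks fully home in the open detent and stays there by itself. Then raise the guard by its lift fin against the closing spring to 50 degrees open (in line with the slanted strip on the fixture's left side), so that a colleague can gauge the bush inside, and finish while still holding it there: do not let go, the guard falls shut. Leave the loose parts round the fixture where they stand and do not prop the guard with them.

Things in the scene. Friction and masses are not known exactly. Their poses are not given: they have to be found in the camera images.
- fixture: Grey open-topped steel box, base 170 x 220 mm, walls 76 mm high, fixed to the bench, placed and turned differently each time (yaw within 0.3 rad). Origin: centre of its underside; +x to its hinged back, away from the robot, +y to its left. The bolt ledge on its right reaches y = -165 mm. On its left a thin fixed strip slants up from the hinge axis at 50 degrees. A bush stands inside.
- guard (a joint): Opening angle of the slatted steel guard over the box, rad: 0 shut (level), grows as its front rises, 0.873 is the wanted 50 degrees, limit 1.6. A spring and its weight (about 0.35 kg) always pull it shut: lifting at the fin takes about 3 N at first, 4 N at 50 degrees. While the bolt bars its ear it rises only about 2 mm.
- guard_hinge (a point): Middle of the guard's hinge axis at the back of the box, 82 mm above the bench. The axis lies along the fixture's y; the guard's axes are those of the fixture when shut.
- guard_fin (a point): Where to pinch the guard's lift fin: 187 mm from the hinge axis, forward along the guard (shut: towards the robot, 82 mm above the bench). The fin is an upright plate 14 mm thick along the fixture's y, 26 mm tall; this point is at mid height and thickness, 21 mm from its tip, 39 mm in front of the guard's frame. Pinched across its thickness from above it can pivot in the fingers as it swings.
- bolt (a joint): Travel of the locking bolt along the fixture's +x, m: 0 to 0.006 at the start (locked), 0.030 fully home in the open detent, against its stop. Friction is about 1 N; the detent spring pushes back with up to about 11 N from 0.014 to 0.022; beyond that it draws the bolt home by itself and holds it there against several newtons.
- bolt_knob (a point): On the axis of the bolt's upright round knob, 18 mm in diameter, on the fixture's right side, 125 mm from its middle. The point is 122 mm above the bench; the knob's top is 13 mm higher, and the flat bar it stands on has its top 22 mm lower. The guard and all else near the knob are no higher than the bar's top.
- drill_chuck: Loose steel drill chuck, 37 mm diameter, 68 mm tall, standing left of the fixture; leave it. Origin: centre of its underside.
- steel_block: Loose rusty steel block 30 x 38 x 28 mm, left of the fixture towards the front; leave it. Origin: centre of its underside.
- bush_6: Loose dark turned bush, 41 mm diameter, 62 mm tall, right of the fixture beyond the bolt ledge; leave it. Origin: centre of its underside.
Mind the look-alikes: they are no part of the job. What is shaped like the steel_block but blue or orange is not meant.

How it is judged:
By the outcome, as a careful person would: the job done as asked, in the order asked, and still so for the second after the job is handed in, while the arm keeps its last pose, push and grip.
It also fails if it takes over 45 s, if anything falls off the work surface, if the arm or the gripper's body presses on something with over 40 N, if the wrist force passes 120 N, or if a joint passes its speed limit or range.

## Working session

There is one attempt and no reset: what is moved stays moved. The work goes in short steps, each a Python script; the robot and the scene stay as the last script left them, time stands still between calls to the robot, and variables do not carry over. Pictures are saved under pics/ and viewed, at most 10 in all, crops included, and the job is handed in when it is done.

```bash
mkdir -p pics; cat > h.py <<'E'
from bench import *
import numpy as np, cv2
def snap(n,f):
    im=get_image(n); np.savez('/tmp/'+f+'.npz',**{k:np.array(v) for k,v in im.items()}); cv2.imwrite('pics/'+f+'.png',im['frame']); return im
def load(f): return dict(np.load('/tmp/'+f+'.npz'))
def world(im,z=None):
    "world xyz map from depth"
    K=im['camera_matrix'];k=float(im['k1']);V=np.array(im['view'])
    v,u=np.mgrid[0:480,0:640]
    p=cv2.undistortPoints(np.stack([u,v],-1).reshape(-1,1,2).astype(float),K,np.array([k,0,0,0.])).reshape(480,640,2)
    d=im['depth'] if z is None else z
    c=np.stack([p[...,0]*d,-p[...,1]*d,-d*np.ones((480,640))],-1)
    return (c-V[:3,3])@V[:3,:3]
E
python3 - <<'E'
from h import *
for n in('scene','top'):
    im=snap(n,n+'1'); print(n,im['k1'],np.linalg.inv(im['view'])[:3,3])
print(state())
E
```

```text
scene -0.07074587748495233 [-0.05295249  0.39925683  0.88265171]
top -0.11012298074766926 [0.42663284 0.0844395  0.95306463]
{'time': 0.1, 'joint_pos': array([-1.31770145e+00,  9.17634329e-02,  1.23174819e+00,  2.56978872e-05,
        1.81975838e+00, -5.66969594e-02]), 'dq': array([ 0.00089952,  0.00031128, -0.00176809,  0.0009716 ,  0.00058584,
       -0.00068195]), 'joint_torque': array([ 3.60323982e-03, -4.47855699e+01, -4.07569206e+01,  7.02240667e-02,
        2.84941663e-02, -1.19160118e-04]), 'ee_pos': array([ 0.18286537, -0.57120746,  0.22964173]), 'ee_rot': array([-8.35855307e-04,  9.88026759e-01,  1.54280327e-01, -6.98292345e-05]), 'ft_force': array([-0.22248273,  0.02817907, -0.21760854]), 'moment': array([-0.0265676 ,  0.00469109, -0.02952917]), 'finger_force': 0.0, 'finger_gap': 0.08795621769118872}
```

View pics/top1.png

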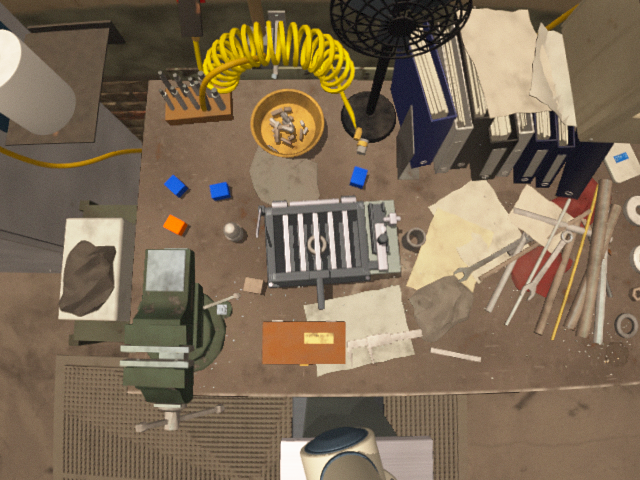

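View pics/scene1.png

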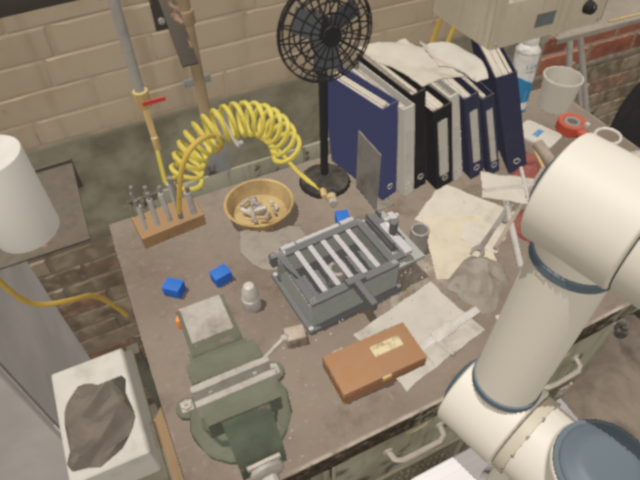

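The top view shows the guard at about (318,243), its fin at about (321,292), and the bolt and knob near (381,238). I'll enlarge this area to measure it.

```bash
python3 - <<'E'
from h import *
im=load('top1'); f=im['frame'][185:325,245:435]; cv2.imwrite('pics/c1.png',cv2.resize(f,None,fx=4.2,fy=4.2,interpolation=cv2.INTER_CUBIC))
W=world(im)
# height map, rows/cols
z=np.clip(W[...,2]*1000,-5,160)[185:325,245:435]
m=cv2.applyColorMap((np.clip(z,0,150)/150*255).astype(np.uint8),cv2.COLORMAP_JET)
cv2.imwrite('pics/c1z.png',cv2.resize(m,None,fx=4.2,fy=4.2,interpolation=cv2.INTER_NEAREST))
# knob: pts higher than 118mm in region
s=np.zeros((480,640),bool); s[195:275,360:405]=1
k=s&(W[...,2]>.118)&(W[...,2]<.15); print('knob',k.sum(),np.argwhere(k).mean(0),W[k].mean(0),W[k].min(0),W[k].max(0))
s[:]=0; s[283:312,305:340]=1
k=s&(W[...,2]>.07)&(W[...,2]<.12); print('fin',k.sum(),W[k].mean(0),W[k].min(0),W[k].max(0))
c,_,vt=(lambda P:(P.mean(0),*np.linalg.svd(P-P.mean(0))[1:]))(W[k][:,:2]); print(vt[0],np.arctan2(vt[0,1],vt[0,0]))
E
```

```text
knob 80 [237.6375 382.5   ] [ 0.55639042 -0.04102953  0.13300698] [ 0.54833191 -0.05010812  0.11815186] [ 0.56526235 -0.03352651  0.13822811]
fin 189 [0.44879919 0.07562876 0.09410757] [0.423435   0.06880083 0.09083193] [0.47349466 0.08433708 0.09795374]
[-0.99817514 -0.06038537] -3.0811705233803472
```

View pics/c1.png

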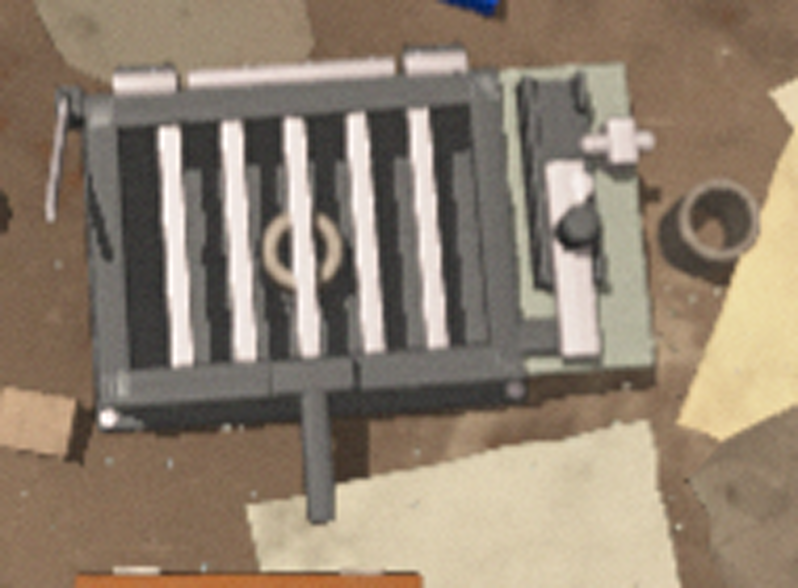

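View pics/c1z.png

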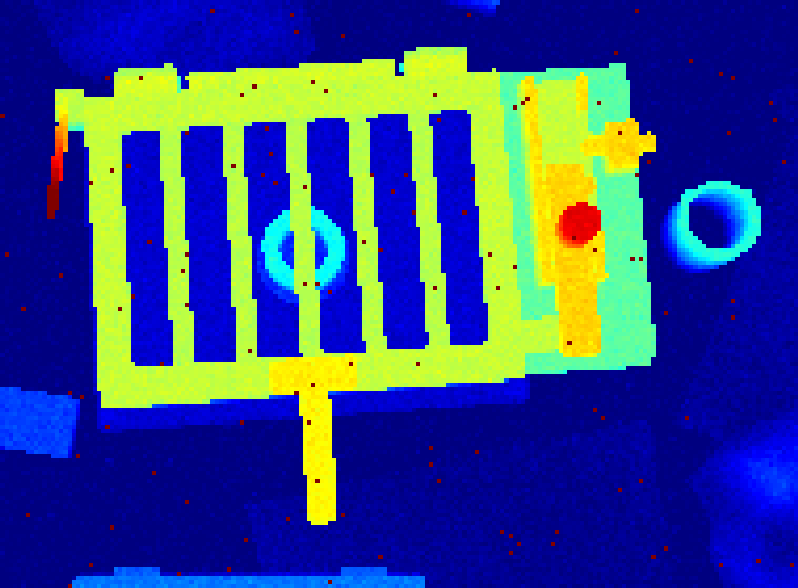

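The enlarged view shows the fin tip at crop (320,520), the knob at (578,225), and the guard's front edge from (100,405) to (525,378), so the yaw is small. Next I'll refine the yaw, check clearance and make the first move.

```bash
cat >> h.py <<'E'
from scipy.spatial.transform import Rotation as R
def down(yaw):  # tool down, tool y along fixture -y/+y
    q=(R.from_euler('z',yaw)*R.from_euler('x',np.pi)).as_quat(); return [q[3],q[0],q[1],q[2]]
E
python3 - <<'E'
from h import *
im=load('top1');W=world(im)
s=np.zeros((480,640),bool); s[200:282,268:372]=1
k=s&(W[...,2]>.08)&(W[...,2]<.096)
# left edge & front edge by rows / cols
rows=[W[r,np.flatnonzero(k[r])[0]] for r in range(215,276)]
L=np.array(rows); p=np.polyfit(L[:,0],L[:,1],1); print('left edge yaw',np.arctan(p[0]))
k2=k.copy()
F=np.array([W[np.flatnonzero(k2[:,c])[-1],c] for c in list(range(272,308))+list(range(332,366))])
p=np.polyfit(F[:,1],F[:,0],1); print('front edge yaw',-np.arctan(p[0]))
for a,b in((0,.186),):
    t=(W[...,2]>.17)&(im['depth']>0)&(abs(W[...,1]+.04)<.2)&(W[...,0]>.4)&(W[...,0]<.75)
    P=W[t]; 
    for y0 in np.arange(-.24,.16,.04):
        q=P[(P[:,1]>=y0)&(P[:,1]<y0+.04)]; print(round(y0,2),len(q), q[:,0].min().round(3) if len(q) else '')
for yw in (.06,.06+np.pi,.06-np.pi):
  print(inverse_kinematics([.51,-.044,.2],down(yw)))
E
```

```text
left edge yaw 0.02011844209338866
front edge yaw 0.07176116935279393
-0.24 985 0.704
-0.2 747 0.721
-0.16 581 0.721
-0.12 267 0.712
-0.08 0 
-0.04 0 
0.0 0 
0.04 0 
0.08 0 
0.12 0 
[-1.52530272e-01 -1.50488578e-01  1.52169651e+00 -4.44089210e-16
  1.77038472e+00  1.35826605e+00]
[-0.15253027 -0.15048858  1.52169651  0.          1.77038472 -1.7833266 ]
[-0.15253027 -0.15048858  1.52169651  0.          1.77038472 -1.7833266 ]
```

```bash
python3 - <<'E'
from h import *
yw=.065;u=np.array([np.cos(yw),np.sin(yw),0]);q=down(yw)
kn=np.array([.5564,-.0415,0])
p0=kn-.034*u
move_to([p0[0],p0[1],.22],q); close()
snap('wrist','w1')
p0[2]=.116; move_l(p0,.12)
s=state();f0=s['ft_force']; print(s['time'],s['ee_pos'],f0)
snap('scene','s2')
E
```

```text
4.75 [ 0.52297505 -0.04379103  0.11706223] [-0.08186359 -0.2976408  -0.84726741]
```

View pics/w1.png

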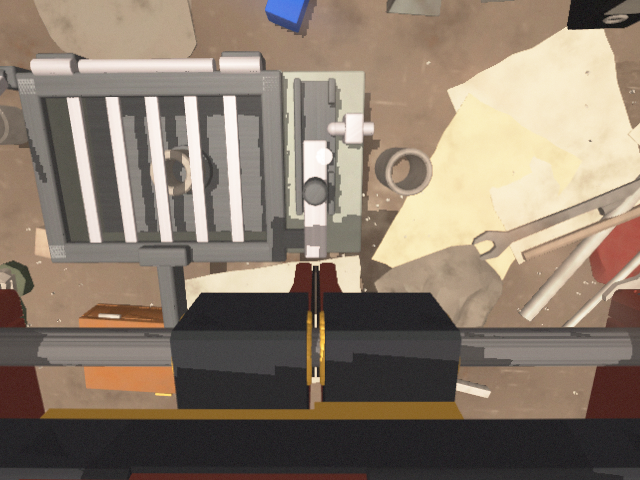

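The wrist view shows the knob at (316,190), in line with the closed fingers at x≈316, and the bolt bar lies along the push direction. I'll push in steps and watch the force.

```bash
python3 - <<'E'
from h import *
yw=.065;u=np.array([np.cos(yw),np.sin(yw),0])
p=np.array([.5564,-.0415,.116])-.034*u
f0=state()['ft_force']@u
d=.010; contact=None
while d<.056:
    d+=.002 if (contact is None or d<contact+.02) else .001
    move_l(p+d*u,.05); s=state(); f=(s['ft_force']@u)-f0
    print(round(d,4),round((s['ee_pos']-p)@u,4),round(f,1),np.round(s['ft_force'],1))
    if contact is None and f<-.7: contact=d
    if contact and d>contact+.019 and f<-6: 
        if d>contact+.022: break
print(contact,state()['time'])
E
```

```text
0.012 0.0123 1.4 [ 0.3 -0.1  0.3]
0.014 0.014 1.1 [0.  0.3 0.3]
0.016 0.016 0.7 [-0.4  0.2  0.6]
0.018 0.0181 1.0 [-0.1  0.4  0.6]
0.02 0.0201 1.1 [ 0.  -0.1  0.5]
0.022 0.0222 1.0 [-0.2  1.2 -0.1]
0.024 0.0242 1.4 [ 0.3  0.6 -1.1]
0.026 0.0257 -2.7 [-3.9  0.8  0.6]
0.028 0.0265 -8.3 [-9.4  0.1  4.4]
0.03 0.0282 -8.8 [-9.9 -0.4  4.6]
0.032 0.0312 -3.6 [-4.7  0.6  1.7]
0.034 0.0342 0.2 [-0.9  1.1 -0.6]
0.036 0.0367 1.4 [ 0.3 -0.   0.8]
0.038 0.0383 1.9 [ 0.8  0.5 -0. ]
0.04 0.0401 1.8 [ 0.7  0.  -0.7]
0.042 0.0416 -2.3 [-3.3 -0.5  1.3]
0.044 0.0418 -10.5 [-11.5  -1.3   6.3]
0.046 0.042 -18.3 [-19.3  -0.9   8.4]
0.047 0.0421 -23.1 [-24.2  -1.2  10.5]
0.048 0.0423 -26.6 [-27.6  -1.5  11.7]
0.02600000000000001 9.9417
```

The bolt passed the detent (force peak, then drop) and met the hard stop. I'll back off and check it from above, then move over the fin.

```bash
python3 - <<'E'
from h import *
yw=.065;u=np.array([np.cos(yw),np.sin(yw),0]);q=down(yw)
p=np.array([.5564,-.0415,.116])-.034*u
move_l(p+.015*u,.1); b=p.copy();b[2]=.2; move_l(b,.15)
fin=np.array([.4444,.0752,.17]); move_to(fin,q); gripper_open()
im=snap('wrist','w2');W=world(im); t=snap('top','t2');T=world(t)
s=np.zeros((480,640),bool); s[190:275,360:405]=1
k=s&(T[...,2]>.118)&(T[...,2]<.15); print('knob',k.sum(),T[k].mean(0) if k.any() else '')
k=(W[...,2]>.118)&(W[...,2]<.15)&(abs(W[...,1]+.045)<.03)&(abs(W[...,0]-.575)<.05);print('knobW',k.sum(),W[k].mean(0))
k=(W[...,2]>.088)&(W[...,2]<.1)&(abs(W[...,1]-.075)<.013)&(W[...,0]<.467)&(W[...,0]>.41);print('finW',k.sum(),W[k].mean(0),W[k].min(0),W[k].max(0))
print(state()['time'],state()['ee_pos'])
E
```

```text
knob 81 [ 0.58207578 -0.03924054  0.13232994]
knobW 1348 [ 0.57879066 -0.03456384  0.13027964]
finW 1336 [0.44556568 0.07723226 0.09489733] [0.42250708 0.06899795 0.0915597 ] [0.46697328 0.08578205 0.09723358]
13.25 [0.44439563 0.07520148 0.17000335]
```

View pics/w2.png

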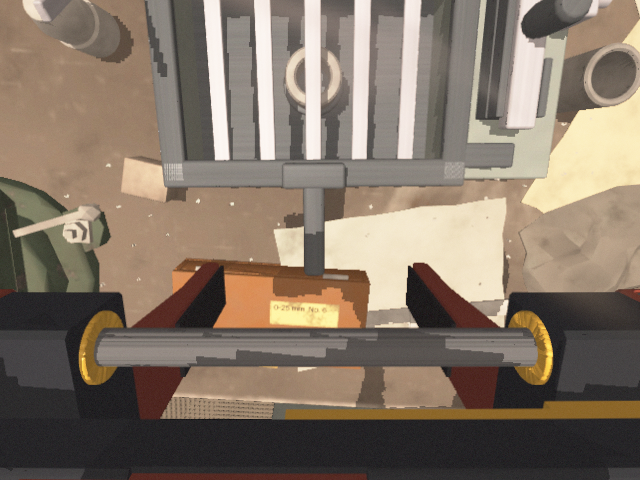

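The knob moved 25.7 mm and stayed. The bar end at (522,125) is clear of the ear at (490,155), and the fin at (314,230) is centred between the fingers. Next I'll pinch it and lift along the arc.

```bash
python3 - <<'E'
from h import *
yw=.065;u=np.array([np.cos(yw),np.sin(yw),0])
fin=np.array([.4438,.0763,.071]); move_l(fin,.08); close()
s=state(); print(s['finger_gap'],s['finger_force'],s['ft_force'],s['ee_pos'])
h=fin+.187*u; z=np.array([0,0,1])
for a in np.radians([3,6,12,18,24,30,36,42,47,50]):
    move_l(h+.187*(-np.cos(a)*u+np.sin(a)*z),.08); s=state()
    print(round(np.degrees(a)),np.round(s['ft_force'],1),round(s['finger_gap'],4),np.round(s['ee_pos'],4))
    if np.linalg.norm(s['ft_force'])>25: break
print(state()['time'])
snap('scene','s3'); snap('top','t3')
im=load('s3'); cv2.imwrite('pics/s3c.png',cv2.resize(im['frame'][170:340,230:440],None,fx=3.5,fy=3.5,interpolation=cv2.INTER_CUBIC))
# guard angle: slats in the fixture frame
H=np.array([h[0],h[1],.082]); v=np.array([-u[1],u[0],0])
for f in('s3','t3'):
    im=load(f);D=world(im)-H; X=-(D@u);Y=D@v;Z=D[...,2]
    k=(im['depth']>0)&(X>.03)&(X<.2)&(abs(Y)<.1)&(Z>.02)&(abs(np.arctan2(Z,X)-.873)<.3)
    np.save('/tmp/'+f+'k.npy',np.c_[X[k],Y[k],Z[k]])
    m=k&(Y>.03); print(f,k.sum(),'median angle left part',m.sum(),np.degrees(np.median(np.arctan2(Z[m],X[m]))),'right',np.degrees(np.median(np.arctan2(Z[k&(Y<-.02)],X[k&(Y<-.02)]))))
    l=(im['depth']>0)&(Y>.105)&(Y<.14)&(X>.02)&(X<.2)&(Z>.02); print('strip',l.sum(),np.degrees(np.median(np.arctan2(Z[l],X[l]))) if l.any() else '')
    for mm,n in((m,'left'),(l,'strip')):
        if mm.sum()>20: c=np.polyfit(X[mm],Z[mm],1); print(n,'fit',np.degrees(np.arctan(c[0])),c[1])
E
```

```text
0.013519690774874917 29.99754935503006 [-0.0546796  -0.10876721  0.6892921 ] [0.4438068  0.07627133 0.07099753]
3 [ 0.5  0.  -2.1] 0.0136 [0.4439 0.0763 0.0804]
6 [ 0.1 -0.7 -3.5] 0.0135 [0.4447 0.0763 0.0904]
12 [-1.8 -1.3 -1.5] 0.0138 [0.448  0.0766 0.1108]
18 [-2.  -0.7 -0.4] 0.0138 [0.4532 0.0769 0.1294]
24 [-0.3 -0.6 -2.1] 0.0139 [0.4602 0.0774 0.1472]
30 [ 1.1  0.2 -3.1] 0.0142 [0.469  0.0781 0.1646]
36 [ 1.3  0.3 -5.2] 0.014 [0.4796 0.0788 0.1809]
42 [ 1.3  2.  -6.7] 0.0138 [0.4918 0.0796 0.196 ]
47 [ 0.6  2.8 -7.9] 0.014 [0.5031 0.0804 0.2076]
50 [ 1.4  3.7 -8.7] 0.0139 [0.5103 0.0809 0.214 ]
19.2917
s3 5751 median angle left part 2046 61.6507015796712 right 58.67072510944877
strip 49 50.18911009431592
left fit 64.59093189443426 -0.0348062486512086
strip fit 48.86692199943736 0.0024148310417223978
t3 972 median angle left part 238 63.714698683028324 right 60.14331550582186
strip 0 
left fit 76.09195356928656 -0.3345096416229057
```

View pics/s3c.png

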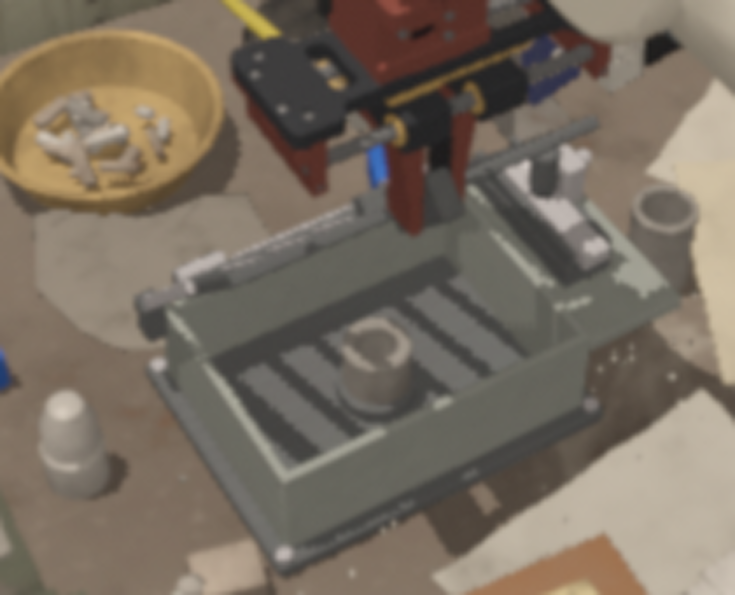

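The scene camera sees the guard almost edge-on along its 50° line, running from the hinge at (150,300) to the front bar at (600,125). I'll measure the angle from the point cloud without the gripper and look at the top view.

```bash
python3 - <<'E'
from h import *
yw=.065;u=np.array([np.cos(yw),np.sin(yw),0]);v=np.array([-u[1],u[0],0])
h=np.array([.4438,.0763,0])+.187*u;H=np.array([h[0],h[1],.082])
print('TCP angle',state()['ee_pos'],state()['ft_force'])
def hist(f):
    im=load(f);D=world(im)-H;X=-(D@u);Y=D@v;Z=D[...,2]
    for lo,hi in((-.105,-.075),(-.075,-.045),(.045,.075),(.075,.102),(.102,.135)):
        k=(im['depth']>0)&(Y>lo)&(Y<hi)&(X>.015)&(X<.2)&(Z>.015)
        a=np.degrees(np.arctan2(Z[k],X[k])); r=np.hypot(X[k],Z[k])
        print(f,lo,k.sum(),np.histogram(a[r<.16],bins=range(30,80,4))[0])
        g=k&(np.hypot(X,Z)<.16)&(abs(np.arctan2(Z,X)-.9)<.14)
        if g.sum()>30: 
            P=np.c_[X[g],Z[g]];c=P.mean(0);d=np.linalg.svd(P-c)[2][0];print('   line',np.degrees(np.arctan(d[1]/d[0])),'offset',np.cross(d,c).round(4))
hist('t3');hist('s3')
im=load('t3');cv2.imwrite('pics/t3c.png',cv2.resize(im['frame'][170:310,240:430],None,fx=4,fy=4,interpolation=cv2.INTER_CUBIC))
E
```

```text
TCP angle [0.51031152 0.08089713 0.21397441] [ 0.76364705  3.7723607  -8.88043462]
t3 -0.105 0 [0 0 0 0 0 0 0 0 0 0 0 0]
t3 -0.075 2972 [0 0 0 0 0 0 0 0 0 0 0 0]
t3 0.045 2583 [0 0 0 0 0 0 0 0 0 0 0 0]
t3 0.075 6 [0 0 0 0 0 0 0 0 0 0 0 0]
t3 0.102 0 [0 0 0 0 0 0 0 0 0 0 0 0]
s3 -0.105 103 [ 0  0  0  0 51 30  1  0  0  0  0  0]
   line 45.741653493559326 offset -0.0076
s3 -0.075 1171 [ 0  0  0  0 66  3  0  0  0  0  0  0]
   line 30.576333750124807 offset 0.0452
s3 0.045 3593 [ 0  0  0  0 82  8  0  0  0  0  0  0]
   line 47.09843549766333 offset -0.003
s3 0.075 711 [  0   0   1   4 110  12   0   0   0   0   0   0]
   line 47.29223945521369 offset -0.0023
s3 0.102 54 [ 0  0  0  1 26 25  2  0  0  0  0  0]
   line 49.73110732839645 offset -0.0004<stdin>:13: DeprecationWarning: Arrays of 2-dimensional vectors are deprecated. Use arrays of 3-dimensional vectors instead. (deprecated in NumPy 2.0)
```

View pics/t3c.png

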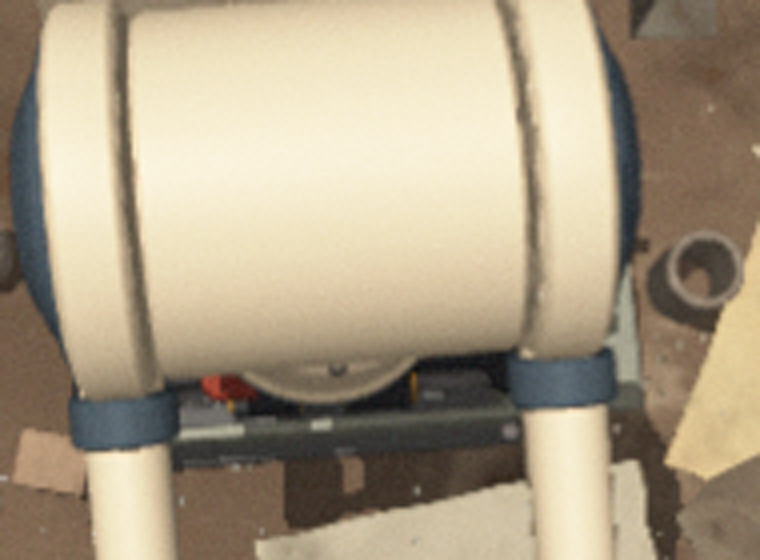

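The arm hides the guard in the top view, so I'll use the wrist camera.

```bash
python3 - <<'E'
from h import *
yw=.065;u=np.array([np.cos(yw),np.sin(yw),0]);v=np.array([-u[1],u[0],0])
h=np.array([.4438,.0763,0])+.187*u;H=np.array([h[0],h[1],.082])
im=snap('wrist','w3');D=world(im)-H;X=-(D@u);Y=D@v;Z=D[...,2];r=np.hypot(X,Z);a=np.degrees(np.arctan2(Z,X))
# reference: same camera, guard shut, offset of top surface
im0=load('w2');D0=world(im0)-H;k0=(im0['depth']>0)&(-(D0@u)>.03)&(-(D0@u)<.14)&(abs(D0@v)<.095)&(abs(D0[...,2])<.03);
P=np.c_[-(D0@u)[k0],D0[...,2][k0]];print('shut',k0.sum(),np.polyfit(P[:,0],P[:,1],1))
for lo,hi in((-.1,-.05),(-.05,-.02),(-.02,.02),(.02,.05),(.05,.1),(.105,.14)):
    k=(im['depth']>0)&(Y>lo)&(Y<hi)&(r>.03)&(r<.15)&(abs(a-50)<12)
    if k.sum()>30:
        c=np.c_[X[k],Z[k]].mean(0);d=np.linalg.svd(np.c_[X[k],Z[k]]-c,full_matrices=False)[2][0]
        print(lo,k.sum(),'median a',np.median(a[k]).round(2),'line',np.degrees(np.arctan(d[1]/d[0])).round(2),'off',(d[0]*c[1]-d[1]*c[0]).round(4),'r',r[k].min().round(3),r[k].max().round(3))
E
```

```text
shut 25106 [ 0.04522126 -0.00213025]
-0.1 8735 median a 49.62 line 48.26 off 0.0024 r 0.03 0.15
-0.05 3912 median a 49.27 line 48.85 off 0.0005 r 0.03 0.15
-0.02 4546 median a 50.73 line 54.31 off -0.0061 r 0.03 0.15
0.02 3851 median a 49.1 line 49.15 off -0.0002 r 0.03 0.15
0.05 8673 median a 49.25 line 48.26 off 0.0016 r 0.03 0.15
0.105 1202 median a 51.13 line 49.69 off 0.001 r 0.03 0.108
```

View pics/w3.png

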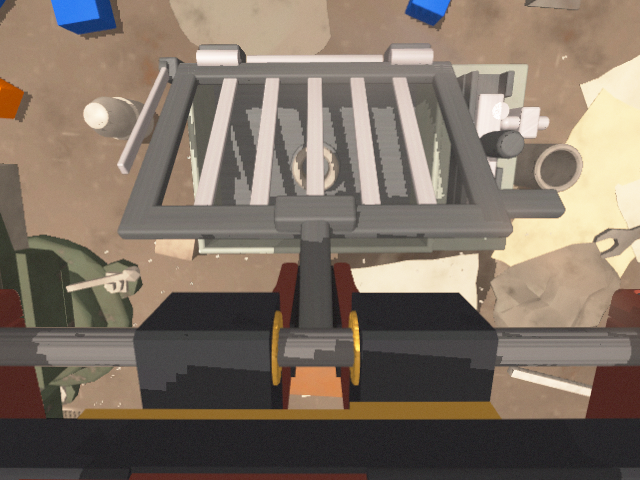

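The wrist view shows the guard raised, with the fin at (315,260) held between the fingers. The guard measures about 48.5–49° against 49.7° for the strip (the strip end is at (125,165)), so I'll raise it about 1.2° more and recheck.

```bash
python3 - <<'E'
from h import *
yw=.065;u=np.array([np.cos(yw),np.sin(yw),0]);v=np.array([-u[1],u[0],0]);z=np.array([0,0,1])
f=np.array([.4438,.0763,.071]);h=f+.187*u;H=np.array([h[0],h[1],.082])
a=np.radians(51.2); move_l(h+.187*(-np.cos(a)*u+np.sin(a)*z),.05); hold(.5)
im=snap('wrist','w4');D=world(im)-H;X=-(D@u);Y=D@v;Z=D[...,2];r=np.hypot(X,Z);a=np.degrees(np.arctan2(Z,X))
for lo,hi in((-.1,-.05),(-.05,-.02),(.02,.05),(.05,.1),(.105,.14)):
    k=(im['depth']>0)&(Y>lo)&(Y<hi)&(r>.03)&(r<.15)&(abs(a-50)<12)
    c=np.c_[X[k],Z[k]].mean(0);d=np.linalg.svd(np.c_[X[k],Z[k]]-c,full_matrices=False)[2][0]
    print(lo,k.sum(),np.median(a[k]).round(2),np.degrees(np.arctan(d[1]/d[0])).round(2))
k=(D[...,2]>.118-.082)&(D[...,2]<.15-.082)&(abs(D@v+.125)<.03)&(abs(D@u+.05)<.05)
print('knob',k.sum(),(D[k]+H).mean(0)); s=state();print(s['time'],s['ft_force'],s['ee_pos'],s['finger_gap'])
E
```

```text
-0.1 8556 50.74 49.38
-0.05 3829 50.41 50.06
0.02 3797 50.21 50.22
0.05 8467 50.37 49.45
0.105 1153 51.13 49.73
knob 996 [ 0.58458421 -0.03161287  0.13258083]
20.2417 [ -0.67521242   5.7476614  -10.43810502] [0.51331263 0.08110043 0.21648232] 0.013770869664125163
```

```bash
python3 -c "
from h import *
print(job_done())"
```

```text
the job is handed in; nothing more can be done
None
```

The bolt is fully home in its open detent and stays there by itself. The guard is handed in still held by its fin at about 50° open, in line with the strip to within the measurement, after about 20 s of the 45 s allowed.

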